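# Heat water for the cappuccino on a temperature kettle

## Task

Heat the water for the cappuccino: push the kettle's raised lid down until it is fully shut, then press the orange 90-degree key on the kettle's base all the way down and let it come up, and then switch the kettle on by pressing the blue-dotted end of the white rocker fully down. Press no key or switch while the lid is up, press neither the green nor the red key, leave the kettle standing on its base without lifting it, and leave the mugs and other things where they are.

Things in the scene. Friction and masses are not known exactly. Their poses are not given: they have to be found in the camera images.
- kettle_base: Black kettle base, fixed, 18 mm high: a round plate 170 mm across under the kettle and, on its -x side (nearer the robot), a control panel 78 mm deep and 212 mm wide. Origin on the table under the plate's centre, z up. One row on the panel at x = -0.138 m: green key y = 0.076, orange 0.032, red -0.012, white rocker -0.066.
- kettle: Filled steel kettle, about 1.5 kg, loose on the base, located with 4 mm of play. Origin at the centre of its underside, 18 mm above the table, z up. 141 mm across at the bottom, 120 at the rim, which is 172 mm above the table. Black D handle on its -y side, to 129 mm from the axis and 170 mm above the table; short spout lip on +y, to 80 mm from the axis. Turned up to 23 degrees on the base.
- lid (a joint): Angle of the kettle's lid, rad: 0 fully shut on its stop, growing as it opens, at most 1.15. Black disc with a steel inset, 112 mm across, hinged at the handle side; the spout-side edge stands up. Stiff hinge (0.07 N m): it stays where it is left. Push its upper face along its arc: a push straight down can bind and tip the kettle. Shut, its top is 181 mm above the table.
- lid_hinge (a point): Point on the lid's hinge axis, on the kettle 56 mm from its axis towards the handle (-y of the kettle), 155 mm above the kettle's origin. The hinge axis is the kettle's x axis.
- lid_top (a point): Centre of the lid's upper face (moves with the lid); over the kettle's axis when the lid is shut.
- lid_tip (a point): Free edge of the lid's upper face, 112 mm from the hinge (moves with the lid).
- key_green (a joint): How far the green key is pressed, m: 0 up, 0.004 at its stop. It slides straight down on a spring (about 1.5 N to start, 5 N at the stop) and comes back up when released.
- key_orange (a joint): How far the orange key is pressed, m: 0 up, 0.004 at its stop. It slides straight down on a spring (about 1.5 N to start, 5 N at the stop) and comes back up when released.
- key_red (a joint): How far the red key is pressed, m: 0 up, 0.004 at its stop. It slides straight down on a spring (about 1.5 N to start, 5 N at the stop) and comes back up when released.
- key_green_top (a point): Centre of the top face of the green key (80 degrees): a round cap 22 mm across on the control panel, its top 7 mm above the panel and 25 mm above the table when up.
- key_orange_top (a point): Centre of the top face of the orange key (90 degrees): a round cap 22 mm across on the control panel, its top 7 mm above the panel and 25 mm above the table when up.
- key_red_top (a point): Centre of the top face of the red key (100 degrees): a round cap 22 mm across on the control panel, its top 7 mm above the panel and 25 mm above the table when up.
- rocker (a joint): Angle of the white on/off rocker, rad: 0 off, 0.30 on. It is stiff and stays where it is left; about 3 N on the blue-dotted end tips it over, to be pressed home to its stop. 46 mm long (along the base's x), 26 mm wide, pivoting at its middle about the base's y axis; the blue-dotted end is the one nearer the robot (-x).
- rocker_on_end (a point): Point to press on the rocker's top face, at the blue dot 15 mm from the pivot towards -x of the base; about 30 mm above the table when off, 4.5 mm lower when on.
- mug_white: Loose white mug, about 82 mm across and 95 mm tall, with a handle on its +y side; origin at the centre of its underside. Stands by; not part of the job.
- mug_teal: Loose blue mug, about 82 mm across and 95 mm tall, with a handle on its +y side; origin at the centre of its underside. Stands by; not part of the job.
- mug_grey: Loose grey mug, about 82 mm across and 100 mm tall, with a handle on its +y side; origin at the centre of its underside. Stands by; not part of the job.
- cappuccino_tin: Loose red tin, 92 mm across and 145 mm tall; origin at the centre of its underside. Not part of the job.
- coffee_jar: Loose amber glass jar with a copper lid, 80 mm across and 115 mm tall; origin at the centre of its underside. Not part of the job.
- rolling_pin: Loose black rolling pin lying along its x axis on the orange mat at the left, 450 mm long, 54 mm thick; origin under its middle. Not part of the job.
- star_cutter: Loose steel star biscuit cutter on the orange mat, 72 mm across, 22 mm high; origin at the centre of its underside. Not part of the job.
- heart_cutter: Loose steel heart biscuit cutter on the orange mat, 52 mm across, 22 mm high; origin at the centre of its underside. Not part of the job.
Mind the look-alikes: they are no part of the job. What is shaped like the kettle but purple or yellow is not meant.

How it is judged:
On the way, in this order (a step that is already met when the one before it is completed fails the run):
1. the lid is pushed fully shut (value of joint lid below 0.06 rad), for 0.2 s.
2. the orange key is pressed down (value of joint key_orange above 0.003 m), for 0.05 s.
3. the orange key is let up again (value of joint key_orange below 0.001 m), for 0.05 s.
4. the rocker is tipped on (value of joint rocker above 0.25 rad), for 0.2 s.
At the end, for the whole second after the job is handed in: The lid is shut (within 0.06 rad), the rocker is on (over 0.25 rad), all three keys are up (within 1 mm), the kettle stands upright and at rest on its base (within 12 mm of its centre, not lifted), and the eight bystanders are within 20 mm of where they started (value of joint lid below 0.06 rad and value of joint rocker above 0.25 rad and value of joint each of key_orange, key_green, key_red below 0.001 m and not (horizontal distance between kettle and kettle_base above 0.012 m) and not (z of kettle in the frame of kettle_base above 0.025 m) and not (angle between kettle's own z axis and vertical above 0.08 rad) and linear speed of kettle below 0.02 m/s and distance of each of mug_white, mug_teal, mug_grey, cappuccino_tin, coffee_jar, rolling_pin, star_cutter, heart_cutter from where it was at the start of the episode below 0.02 m); the robot touches nothing.
It fails at once if a key or the rocker is pressed while the lid is still up (value of joint lid above 0.1 rad and (value of joint key_orange above 0.002 m or value of joint rocker above 0.15 rad)).
It fails at once if the green or the red key is pressed (value of joint any of key_green, key_red above 0.002 m).
It fails at once if the kettle is lifted, tipped or pushed off its base (horizontal distance between kettle and kettle_base above 0.012 m or z of kettle in the frame of kettle_base above 0.025 m or angle between kettle's own z axis and vertical above 0.08 rad).
It fails at once if a mug, tin, jar, rolling pin or cutter is moved by 20 mm or more (distance of any of mug_white, mug_teal, mug_grey, cappuccino_tin, coffee_jar, rolling_pin, star_cutter, heart_cutter from where it was at the start of the episode above 0.02 m).
It also fails if it takes over 48 s, if anything falls off the work surface, if the arm or the gripper's body presses on something with over 40 N, if the wrist force passes 120 N, or if a joint passes its speed limit or range.

## Robot

A 6-joint arm with a two-finger parallel gripper is mounted at the origin on the work surface. World frame = base frame: x ahead of the robot, y to its left, z up, the work surface at z = 0. Lengths are in m, angles in rad, forces in N, time in s.
With the tool pointing down it reaches from about 0.25 to 0.8 m from the base axis. Payload 8.5 kg.
Tool frame: the origin (TCP) lies at the very end of the fingers, on their centre line; the grasp point (between the pads) lies 19 mm behind it; z points along the fingers, y is the line along which they close (so a half turn about z gives the same grasp; the last joint's range is limited). The gripper opens to 85 mm and grips with 20 to 120 N. Pads are 22 mm wide; open, the fingers measure 114 mm over their backs; the gripper's body (76 mm by 85 mm) begins 54 mm behind the grasp point. The pads swing forward as they close: fully open they stand 13 mm farther back than shut.
Start: joints at [-1.238, 0.238, -0.013, 1.319, 0, 1.571], TCP at [0.171, -0.496, 0.231] pointing down, gripper open.
Joint ranges: [-2.66, 2.66], [-1.03, 1.9], [-1.14, 1.46], [-1.82, 2.27], [-1.45, 1.34], [-3.14, 3.14]. Speed limits (rad/s): [2.22, 2.22, 2.79, 3.14, 3.14, 3.14].

## Interface

Orientations are given as [roll, pitch, yaw] about the fixed x, y, z axes, in that order (R = Rz(yaw) Ry(pitch) Rx(roll)).
In Python, from plant import * gives the robot as it stands.
- The arm moves only by the shell command python3 -m inch 'ROWS' [OPENING] [FORCE]. ROWS is JSON, a list that holds one entry, the list of rows, each a list of 4 numbers: the shift along the world's x, y, z each as a share of 0.5 m, from -1 to 1, then the turn about the world's z as a share of 180 degrees, from -1 to 1. In form: [[[dx, dy, dz, spin], ...]]. A call has 1 to 5 rows; each row is the pose to reach, as a shift and turn from the pose commanded when the call began, turning the shorter way round; what a row does not reach only later rows make up. A row lasts 1/10 s, in which the tool goes at most 50 mm and 8.59 degrees, less where a joint would pass 70% of its speed; a pose out of reach is approached as far as the arm can. A call with a number of a shift or a turn outside -1 to 1 is refused whole. A call with a gripper value outside its range is refused whole. OPENING is the opening, from -1 (shut) to 1 (fully open), set as the call begins (- or left out, the last holds). The fingers move at their own pace and stop on an object; FORCE is the grip in N (left out, the last holds). Time passes only in rows, so rows that repeat a pose let the fingers close. It gives the time, the measured TCP pose, the force, the opening and the grip force at its end, in the units of the state.
- get_obs(): the state, without advancing time (a new reading comes with each control period).
- get_image(name): name is "scene" or "side" or "wrist"; returns the picture (420x560x3 uint8, red, green, blue); there is no depth.
- get_calibration(name): a dict with "camera_matrix" (3x3 intrinsics, pixels), "world_to_cam" (4x4, takes a point from world to camera coordinates). Camera axes: x right, y down, z forward; pixel columns grow to the right and rows downward; lengths in m; the calibration is good to about 2 mm. A picture is of the moment at which its call begins: read the wrist's pose just before it. get_calibration takes no time and is no camera call; for the wrist camera it gives the pose at the moment of the call.
- job_done(): hands the job in; it is judged then, once.
The state is a dict: "time": time; "q": joint angles; "qvel": joint speeds; "joint_torque": joint torques, N m; "eef_pos": TCP position; "orientation": TCP orientation; "wrist_force": force on the tool from outside, world axes, zero at the start; "torque": the same for the moment, N m; "gripper_width": finger opening in m; "grip_force": force on a finger pad.
Only numpy, scipy, OpenCV 4.12 (cv2) and the standard library are available. Lean on these libraries where they do the work, as an engineer would, in place of code of your own. Each camera call takes 0.05 s, during which the arm holds its last target. There are 200 camera calls.

## Working session

There is one attempt and no reset: what is moved stays moved. The work goes in short steps, Python scripts to look and compute and a shell command to move; the robot and the scene stay as the last step left them, time stands still between calls to the robot, and variables do not carry over. Pictures are saved under pics/ and viewed, at most 10 in all, crops included, and the job is handed in when it is done.

```bash
mkdir -p pics; ls; python3 - <<'E'
from plant import *
import cv2
for n in ("scene","side"):
    cv2.imwrite(f"pics/{n}0.png",get_image(n)[:,:,::-1])
    c=get_calibration(n);print(n,c["camera_matrix"],c["world_to_cam"])
o=get_obs();print(o["time"],o["eef_pos"],o["orientation"],o["gripper_width"])
E
```

```text
pics
scene [[539.03322083   0.         286.05880654]
 [  0.         539.03322083 207.10582234]
 [  0.           0.           1.        ]] [[-0.9941684   0.10744723 -0.00918094  0.48783262]
 [ 0.08450849  0.72337154 -0.68526778 -0.03695506]
 [-0.0669889  -0.68204744 -0.72823333  1.8806966 ]
 [ 0.          0.          0.          1.        ]]
side [[415.67007551   0.         277.73023022]
 [  0.         415.67007551 209.864042  ]
 [  0.           0.           1.        ]] [[-0.28996788 -0.95688707  0.01690473  0.28046866]
 [-0.56833677  0.15795906 -0.80749133  0.37482701]
 [ 0.77000776 -0.24375413 -0.58963716  0.99039067]
 [ 0.          0.          0.          1.        ]]
0.1 [ 0.17139261 -0.49585783  0.23075302] [-3.14031711e+00  8.89417916e-06  3.32775412e-01] 0.08539244252773057
```

View pics/scene0.png

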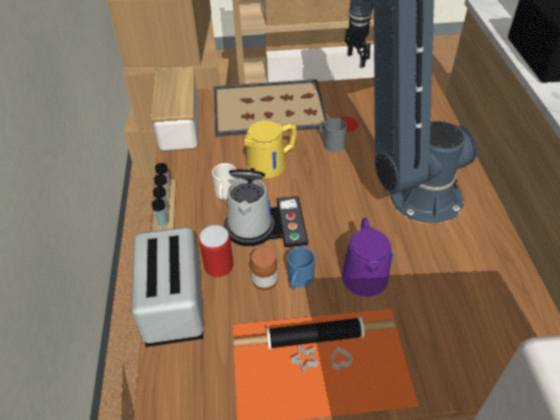

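View pics/side0.png

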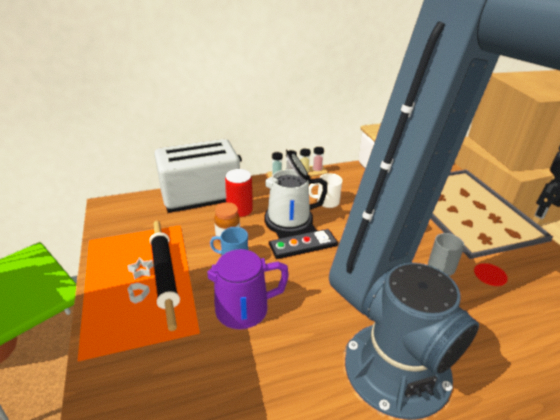

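Scene view: the candidates for the kettle are steel at (250,208), purple at (368,262) and yellow at (267,150). The steel one with the control panel at (291,220) is meant. In the scene view its keys are red (291,216), orange (293,226), green (295,236), with the white rocker at (288,204). I'll check the choice in a close crop and measure.

```bash
cat > h.py <<'E'
from plant import *
import cv2, numpy as np
def cal(n):
    c=get_calibration(n); return np.array(c["camera_matrix"]),np.array(c["world_to_cam"])
def onz(n,uv,z,c=None):
    K,T=c or cal(n); d=T[:3,:3].T@np.linalg.solve(K,[uv[0],uv[1],1.]); o=-T[:3,:3].T@T[:3,3]
    return o+d*(z-o[2])/d[2]
def proj(n,P,c=None):
    K,T=c or cal(n); p=K@(T[:3,:3]@np.asarray(P)+T[:3,3]); return p[:2]/p[2]
def tri(uvs):
    A=[];b=[]
    for n,uv in uvs.items():
        K,T=cal(n); d=T[:3,:3].T@np.linalg.solve(K,[*uv,1.]); d/=np.linalg.norm(d); o=-T[:3,:3].T@T[:3,3]
        M=np.eye(3)-np.outer(d,d); A.append(M); b.append(M@o)
    return np.linalg.lstsq(np.vstack(A),np.hstack(b),rcond=None)[0]
def blob(img,box,lo,hi):
    u0,v0,u1,v1=box; hsv=cv2.cvtColor(img[v0:v1,u0:u1],cv2.COLOR_RGB2HSV)
    m=cv2.inRange(hsv,np.array(lo),np.array(hi)); n,l,s,c=cv2.connectedComponentsWithStats(m)
    if n<2: return None
    k=1+np.argmax(s[1:,4]); return c[k]+[u0,v0],s[k,4]
E
python3 - <<'E'
from h import *
R={"green":((50,120,60),(85,255,255)),"orange":((10,120,100),(22,255,255)),"red":((172,120,80),(180,255,255)),"white":((0,0,170),(180,60,255))}
B={"scene":(274,194,308,246),"side":(268,229,338,256)}
ims={n:cv2.imread(f"pics/{n}0.png")[:,:,::-1].copy() for n in B}
for k,(lo,hi) in R.items():
    for n in B:
        r=blob(ims[n],B[n],lo,hi)
        if r: print(k,n,r[0].round(1),r[1],onz(n,r[0],.025).round(4))
a=cv2.resize(ims["scene"][160:250,200:315],None,fx=5,fy=5,interpolation=2)[:,:400*2][:450]
b=cv2.resize(ims["side"][140:265,250:345],None,fx=4.2,fy=3.6,interpolation=2)[:450]
b=cv2.resize(ims["side"][145:260,250:345],None,fx=4,fy=4,interpolation=2)
a=cv2.resize(ims["scene"][163:248,215:310],None,fx=4,fy=4,interpolation=2)
c=np.zeros((460,780,3),np.uint8);c[:a.shape[0],:380]=a;c[:460,400:]=b
cv2.imwrite("pics/crop1.png",c[:,:,::-1])
E
```

```text
green scene [294.  234.5] 16 [0.48   0.1406 0.025 ]
green side [280.4 243.9] 27 [0.4747 0.1409 0.025 ]
orange scene [297.5 205.6] 333 [0.4532 0.0149 0.025 ]
orange side [321.1 252.1] 218 [0.404  0.0317 0.025 ]
white scene [288.  203.7] 110 [0.484  0.0025 0.025 ]
white side [321.7 236.4] 132 [0.4738 0.002  0.025 ]
```

View pics/crop1.png

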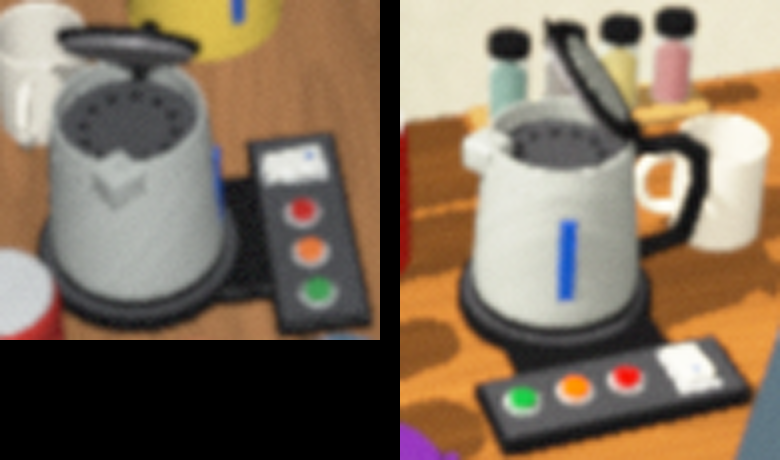

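The crop confirms it: steel kettle, raised lid hinged at the handle side. Panel order is green, orange, red, rocker, with the blue dot towards the robot. Next I fit the base pose, kettle yaw and lid angle.

```bash
python3 - <<'E'
from h import *
from scipy.optimize import least_squares
C={n:cal(n) for n in("scene","side")}
px={"scene":[(294.5,235.5),(292.5,225.75),(290.75,215.75),(288.75,204.25)],"side":[(280.75,244.75),(293.5,242),(306.5,239.25),(322.5,237)]}
L=[(-.138,.076,.025),(-.138,.032,.025),(-.138,-.012,.025),(-.138,-.066,.027)]
def W(p,l): c,s=np.cos(p[2]),np.sin(p[2]); return np.array([p[0]+c*l[0]-s*l[1],p[1]+s*l[0]+c*l[1],l[2]])
f=lambda p:np.concatenate([proj(n,W(p,l),C[n])-u for n in C for l,u in zip(L,px[n])])
r=least_squares(f,[.62,.06,0]);p=r.x;print("base",p,np.degrees(p[2]),abs(r.fun).max())
for n,l in zip("green orange red rocker".split(),L):print(n,W(p,l).round(4))
print("dot",W(p,(-.153,-.066,.03)).round(4))
h=tri({"scene":(251.75,181),"side":(306.75,178.25)});print("hinge",h)
t=tri({"scene":(247,170),"side":(287.5,151.25)});print("tip",t)
for n in C:
    print(n,"kettle axis bottom/top px",proj(n,[p[0],p[1],.018]),proj(n,[p[0],p[1],.172]))
for n,u in(("scene",(244.5,211.75)),("side",(268.75,182.5))):
    print(n,"spout",onz(n,u,.165)-[p[0],p[1],0])
sp=tri({"scene":(244.5,211.75),"side":(268.75,182.5)});print(sp)
# handle outer edge px in side/scene
for y in (0,.1,.2,.3,.4,-.1,-.2,-.3,-.4):
    c,s=np.cos(p[2]+y),np.sin(p[2]+y)
    q=lambda r,z:np.array([p[0]-s*r,p[1]+c*r,z])
    print(y,[proj(n,a,C[n]).round(1).tolist() for n in C for a in (q(-.129,.165),q(-.056,.173),q(.08,.168))])
E
```

```text
base [0.61516583 0.06799284 0.00852182] 0.4882645283245268 1.851040423951389
green [0.4765 0.1428 0.025 ]
orange [0.4769 0.0988 0.025 ]
red [0.4773 0.0548 0.025 ]
rocker [0.4777 0.0008 0.027 ]
dot [0.4627 0.0007 0.03  ]
hinge [0.60169654 0.01821283 0.1668016 ]
tip [0.61326041 0.0818613  0.27051348]
scene kettle axis bottom/top px [250.74755236 222.81676353] [247.9162517  189.76662873]
side kettle axis bottom/top px [288.53016159 216.05789935] [290.06261201 178.07531766]
scene spout [0.01569738 0.08492526 0.165     ]
side spout [0.00317394 0.0708004  0.165     ]
[0.63189555 0.13717233 0.1531574 ]
0 [[245.4, 163.6], [246.7, 177.1], [249.8, 209.4], [326.7, 174.3], [306.3, 175.4], [266.3, 182.7]]
0.1 [[241.4, 164.1], [244.9, 177.4], [252.5, 209.1], [325.0, 172.4], [305.6, 174.5], [267.1, 184.0]]
0.2 [[237.6, 164.8], [243.2, 177.7], [255.0, 208.5], [323.1, 170.6], [304.8, 173.7], [268.2, 185.3]]
0.3 [[233.8, 165.8], [241.5, 178.1], [257.6, 207.8], [320.8, 168.9], [303.8, 172.9], [269.5, 186.4]]
0.4 [[230.1, 167.0], [239.9, 178.7], [260.0, 206.9], [318.2, 167.3], [302.7, 172.2], [271.0, 187.6]]
-0.1 [[249.3, 163.4], [248.5, 177.0], [247.1, 209.6], [328.1, 176.3], [306.8, 176.2], [265.7, 181.4]]
-0.2 [[253.3, 163.5], [250.2, 177.1], [244.5, 209.5], [329.0, 178.3], [307.2, 177.1], [265.4, 180.1]]
-0.3 [[257.1, 163.8], [252.0, 177.2], [241.9, 209.3], [329.6, 180.4], [307.4, 178.0], [265.4, 178.8]]
-0.4 [[261.0, 164.4], [253.7, 177.5], [239.3, 208.8], [329.8, 182.5], [307.4, 178.9], [265.5, 177.5]]
```

```bash
python3 -m inch '[[[0.22,0.33,0.12,-0.106],[0.22,0.33,0.12,-0.106],[0.22,0.33,0.12,-0.106],[0.22,0.33,0.12,-0.106],[0.22,0.33,0.12,-0.106]]]' -1 20; python3 -m inch '[[[0.22,0.33,0.12,0],[0.22,0.33,0.12,0],[0.22,0.33,0.12,0],[0.22,0.33,0.12,0],[0.22,0.33,0.12,0]]]'; python3 -m inch '[[[0.1,0.2,0.1,0],[0.1,0.2,0.1,0],[0.1,0.2,0.1,0],[0.1,0.2,0.1,0],[0.1,0.2,0.1,0]]]'; python3 - <<'E'
from h import *
o=get_obs();c=get_calibration("wrist");im=get_image("wrist");cv2.imwrite("pics/w1.png",im[:,:,::-1])
import pickle;pickle.dump((np.array(c["camera_matrix"]),np.array(c["world_to_cam"])),open("w1.pkl","wb"))
print(o["time"],o["eef_pos"],o["orientation"],o["gripper_width"])
print(proj("wrist",[.615,.068,.172]),proj("wrist",[.477,.099,.025]))
E
```

```text
time: 0.6
eef_pos: [0.2831, -0.3283, 0.2927]
orientation: [3.141, -0.002, 0.003]
wrist_force: [0.2, 0.3, -0.8]
gripper_width: 0.0117
grip_force: 0.0
time: 1.1
eef_pos: [0.3939, -0.1632, 0.3522]
orientation: [-3.141, -0.002, 0.004]
wrist_force: [0.1, -0.7, 0.2]
gripper_width: -0.0001
grip_force: 0.0
time: 1.6
eef_pos: [0.4415, -0.0666, 0.4006]
orientation: [3.141, 0.001, 0.001]
wrist_force: [-0.4, -0.7, -0.5]
gripper_width: 0.0
grip_force: 0.0
1.6 [ 0.44147473 -0.06655661  0.40058107] [3.14135556e+00 1.18127127e-03 7.40717640e-04] 1.60096402092527e-05
[137.16032368  -9.3664936 ] [168.1735181  129.52438931]
```

View pics/w1.png

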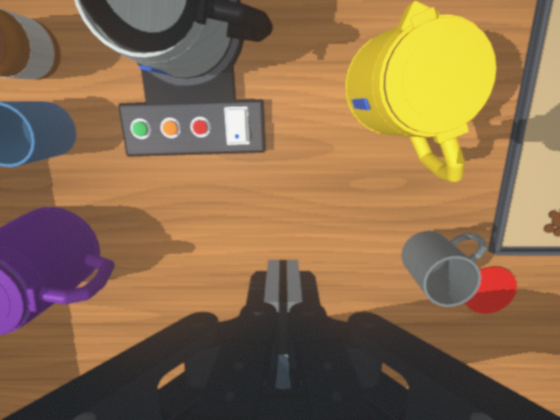

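The wrist view shows green (140,128), orange (170,128), red (200,127), the rocker (236,126) with its dot at (236,136), and the kettle handle's end at about (265,22). I'll refine the panel from blobs in this picture.

```bash
python3 - <<'E'
from h import *
import pickle
c=pickle.load(open("w1.pkl","rb"));im=cv2.imread("pics/w1.png")[:,:,::-1].copy()
R={"green":((50,120,60),(85,255,255),(125,112,155,144)),"orange":((8,150,150),(22,255,255),(157,112,185,144)),"red":((172,120,80),(180,255,255),(186,112,214,144)),"white":((0,0,150),(180,50,255),(218,104,256,150)),"blue":((100,80,80),(130,255,255),(222,108,250,148))}
for k,(lo,hi,b) in R.items():
    r=blob(im,b,lo,hi)
    if r: print(k,r[0].round(1),r[1],onz(0,r[0],.03 if k in("blue","white") else .025,c).round(4))
hp=onz(0,(262,22),.155,c);print("handle end",hp,"yaw from base",np.arctan2(hp[0]-.615,-(hp[1]-.068)))
s=get_image("side") if 0 else None
# mug/kettle px in scene at approx height
for n,u,z in(("teal",(300,255),.095),("purple top",(370,240),.17),("white mug",(225,170),.095),("tin",(215,235),.145),("yellow",(267,130),.17)): print(n,onz("scene",u,z).round(3))
E
```

```text
green [139.6 128.5] 118 [0.4787 0.1408 0.025 ]
orange [169.9 127.6] 125 [0.48   0.0967 0.025 ]
white [236.2 124.9] 918 [ 4.842e-01 -3.000e-04  3.000e-02]
blue [236.5 135.8] 10 [ 4.688e-01 -2.000e-04  3.000e-02]
handle end [ 0.5924737  -0.04627406  0.155     ] yaw from base -0.19462978661672317
teal [0.479 0.28  0.095]
purple top [0.283 0.308 0.17 ]
white mug [ 0.687 -0.115  0.095]
tin [0.722 0.217 0.145]
yellow [ 0.532 -0.22   0.17 ]
```

```bash
python3 -m inch '[[[0.33,0.12,-0.27,0],[0.33,0.12,-0.27,0],[0.33,0.12,-0.27,0],[0.33,0.12,-0.27,0],[0.33,0.12,-0.27,0]]]'; python3 -m inch '[[[0,0,0,0],[0,0,0,0]]]'; python3 - <<'E'
from h import *
a=get_image("scene")[130:260,190:320];b=get_image("side")[120:250,240:370]
cv2.imwrite("pics/c2.png",cv2.resize(np.hstack([a,b]),None,fx=3,fy=3,interpolation=2)[:,:,::-1])
E
```

```text
time: 2.15
eef_pos: [0.6073, -0.007, 0.2616]
orientation: [-3.141, 0.005, -0.001]
wrist_force: [-0.0, -0.0, 0.2]
gripper_width: 0.0001
grip_force: 0.0
time: 2.35
eef_pos: [0.6056, -0.0076, 0.2658]
orientation: [3.141, 0.002, -0.002]
wrist_force: [-0.7, -0.3, -0.2]
gripper_width: 0.0003
grip_force: 0.0
```

View pics/c2.png

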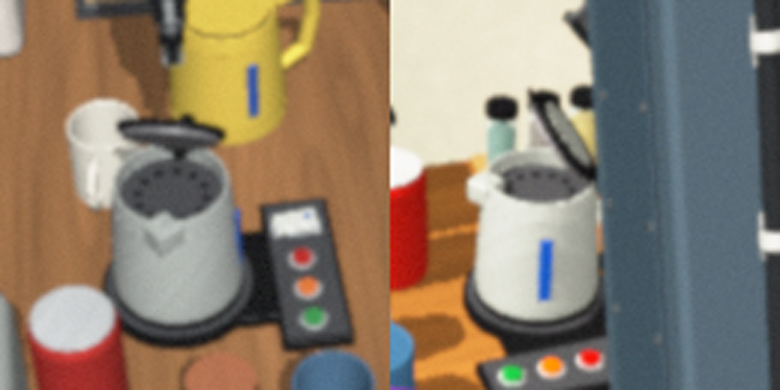

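The finger is behind the lid on the handle side, at scene crop (170,50), clear of everything. Next I advance to contact and follow the arc.

```bash
python3 -m inch '[[[0.003,0.025,-0.03,0],[0.006,0.05,-0.03,0],[0.01,0.07,-0.03,0],[0.01,0.07,-0.03,0]]]'; python3 -m inch '[[[0.003,0.014,-0.008,0],[0.006,0.028,-0.016,0],[0.008,0.04,-0.028,0],[0.01,0.052,-0.04,0],[0.01,0.052,-0.04,0]]]'
```

```text
time: 2.85
eef_pos: [0.612, 0.0164, 0.2525]
orientation: [-3.131, -0.002, 0.023]
wrist_force: [-1.1, -0.3, 0.2]
gripper_width: 0.0001
grip_force: 0.0
time: 3.35
eef_pos: [0.6168, 0.0313, 0.2299]
orientation: [-3.122, 0.002, 0.042]
wrist_force: [-0.9, -0.3, -0.3]
gripper_width: -0.0001
grip_force: 0.0
```

```bash
python3 - <<'E'
from h import *
o=get_obs();print({k:np.round(o[k],3).tolist() for k in("time","q","qvel","joint_torque","eef_pos","wrist_force")})
cv2.imwrite("pics/s3.png",np.hstack([get_image("scene")[60:360,130:530],get_image("side")[60:360,160:560]])[:,:,::-1])
o=get_obs();print({k:np.round(o[k],3).tolist() for k in("time","q","joint_torque","eef_pos")})
E
```

```text
{'time': 3.35, 'q': [0.041, 0.403, 0.223, 1.393, 0.02, 3.141], 'qvel': [-0.004, -0.008, 0.018, 0.02, -0.005, -0.001], 'joint_torque': [0.177, -67.232, 35.163, -0.31, 0.132, -0.001], 'eef_pos': [0.617, 0.031, 0.23], 'wrist_force': [-0.889, -0.308, -0.252]}
{'time': 3.45, 'q': [0.04, 0.402, 0.224, 1.394, 0.019, 3.141], 'joint_torque': [0.18, -66.235, 34.677, -0.066, 0.096, -0.0], 'eef_pos': [0.617, 0.031, 0.231]}
```

View pics/s3.png

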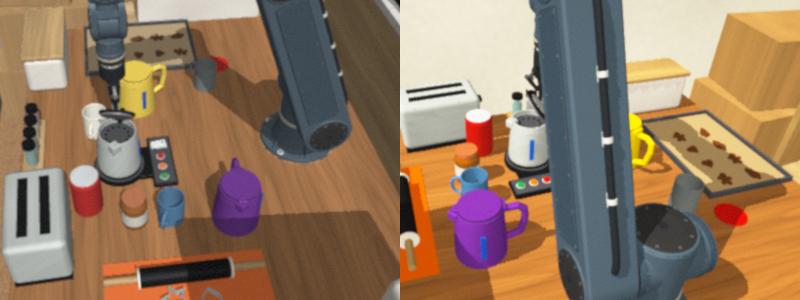

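Joint 6 sits at its limit (3.141), which is why y lagged; nothing is blocked. I'll back off slightly and spin the tool about +90 degrees, which also suits the panel.

```bash
python3 -m inch '[[[-0.01,-0.08,0.04,0.04],[-0.01,-0.08,0.04,0.23],[-0.01,-0.08,0.04,0.23],[-0.01,-0.08,0.04,0.23],[-0.01,-0.08,0.04,0.23]]]'; python3 -m inch '[[[0,0,0,0.24],[0,0,0,0.24],[0,0,0,0.24],[0,0,0,0.24],[0,0,0,0.24]]]';python3 -m inch '[[[0,0,0,0.05],[0,0,0,0.05]]]';python3 - <<'E'
from h import *
print(get_obs()["q"])
E
```

```text
time: 3.95
eef_pos: [0.6123, -0.0095, 0.2517]
orientation: [-3.122, -0.0, 0.77]
wrist_force: [0.4, -0.1, -0.7]
gripper_width: 0.0001
grip_force: 0.0
time: 4.45
eef_pos: [0.6123, -0.0093, 0.2516]
orientation: [-3.122, 0.0, 1.52]
wrist_force: [-0.6, -0.4, 0.2]
gripper_width: -0.0002
grip_force: 0.0
time: 4.65
eef_pos: [0.6123, -0.0092, 0.2516]
orientation: [-3.122, 0.0, 1.673]
wrist_force: [0.4, -0.0, -1.0]
gripper_width: -0.0
grip_force: 0.0
[-0.01374925  0.40315757  0.27835567  1.46494707 -0.00257034  1.45453289]
```

```bash
python3 -m inch '[[[0,0.05,0,0],[0,0.08,-0.004,0],[0.002,0.105,-0.012,0],[0.004,0.123,-0.024,0],[0.01,0.147,-0.048,0]]]'; python3 -m inch '[[[0.004,0.019,-0.028,0],[0.005,0.025,-0.044,0],[0.006,0.031,-0.06,0],[0.007,0.034,-0.075,0],[0.007,0.034,-0.075,0]]]';python3 - <<'E'
from h import *
a=get_image("scene")[130:260,190:320];b=get_image("side")[120:250,240:370]
cv2.imwrite("pics/c4.png",cv2.resize(np.hstack([a,b]),None,fx=3,fy=3,interpolation=2)[:,:,::-1])
print(get_obs()["q"])
E
```

```text
time: 5.15
eef_pos: [0.6176, 0.065, 0.2273]
orientation: [-3.123, 0.0, 1.67]
wrist_force: [0.7, -0.5, 1.1]
gripper_width: -0.0003
grip_force: 0.4
time: 5.65
eef_pos: [0.6202, 0.0812, 0.1886]
orientation: [-3.12, 0.0, 1.671]
wrist_force: [-0.3, 0.0, 0.1]
gripper_width: 0.0
grip_force: 0.0
[1.29729401e-01 4.42854491e-01 1.84752622e-01 1.33238422e+00
 2.99626870e-04 1.60081726e+00]
```

View pics/c4.png

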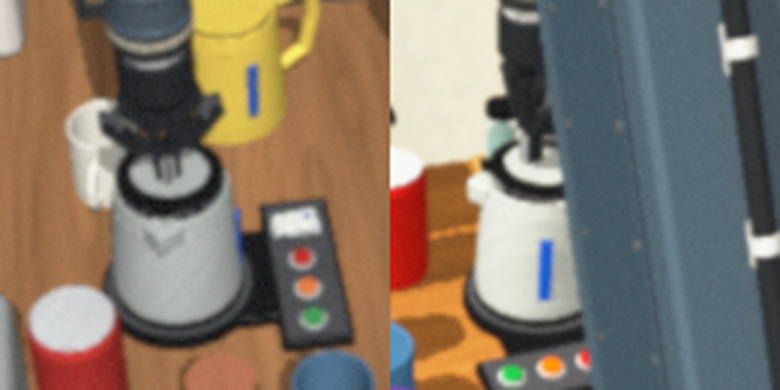

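The lid is nearly shut under the fingers at scene crop (168,180), and the kettle is upright. Now I press the last few millimetres.

```bash
python3 -m inch '[[[0,0.002,-0.006,0],[0,0.003,-0.012,0],[0,0.003,-0.017,0],[0,0.003,-0.02,0],[0,0.003,-0.02,0]]]'
```

```text
time: 6.25
eef_pos: [0.621, 0.0829, 0.181]
orientation: [-3.124, 0.0, 1.671]
wrist_force: [-2.2, -0.2, 8.3]
gripper_width: 0.0
grip_force: 4.2
```

```bash
python3 -m inch '[[[0,0,-0.004,0],[0,0,-0.006,0],[0,0,-0.006,0]]]'; python3 -m inch '[[[0,0,0.06,0],[0,0,0.16,0],[0,0,0.26,0],[0,0,0.26,0],[0,0,0.26,0]]]';  python3 -m inch '[[[-0.34,0.02,0.05,0],[-0.34,0.02,0.05,0],[-0.34,0.02,0.05,0],[-0.34,0.02,0.05,0],[-0.34,0.02,0.05,0]]]'; python3 - <<'E'
from h import *
c=cal("wrist");o=get_obs();im=get_image("wrist");sc=get_image("scene");sd=get_image("side")
print(o["time"],o["eef_pos"],o["orientation"])
cv2.imwrite("pics/w5.png",np.hstack([cv2.resize(im,(480,360)),np.vstack([cv2.resize(a,None,fx=2,fy=1.8,interpolation=2) for a in(sc[160:260,200:320],sd[145:245,240:360])])])[:,:,::-1])
import pickle;pickle.dump((c,im),open("w5.pkl","wb"))
for P in([.479,.0975,.025],[.467,0,.03]):print(proj(0,P,c), proj(0,P,c)*480/560)
E
```

```text
time: 6.55
eef_pos: [0.6212, 0.083, 0.1806]
orientation: [-3.127, 0.0, 1.671]
wrist_force: [-7.3, -0.2, 26.3]
gripper_width: 0.0001
grip_force: 13.3
time: 7.05
eef_pos: [0.6213, 0.083, 0.3079]
orientation: [-3.125, 0.0, 1.671]
wrist_force: [0.3, 0.8, -1.0]
gripper_width: -0.0
grip_force: 0.0
time: 7.55
eef_pos: [0.4475, 0.0928, 0.3318]
orientation: [-3.121, 0.0, 1.672]
wrist_force: [0.8, 0.2, 0.5]
gripper_width: -0.0
grip_force: 0.0
7.55 [0.44754122 0.09284529 0.33175546] [-3.12109058e+00  1.43654843e-04  1.67181934e+00]
[312.35267184 161.37757725] [267.73086158 138.32363764]
[294.80170181 231.80981614] [252.68717298 198.69412812]
```

View pics/w5.png

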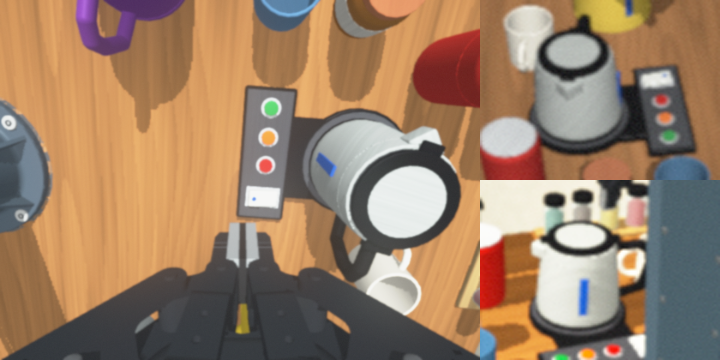

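The lid is shut flat and the kettle is standing. The wrist view has orange at (268,137) and the dot at (252,199), both where predicted. Descending on orange.

```bash
python3 -m inch '[[[0.063,0.01,-0.1,0],[0.063,0.01,-0.2,0],[0.063,0.01,-0.3,0],[0.063,0.01,-0.4,0],[0.063,0.01,-0.45,0]]]';python3 -m inch '[[[0,0,-0.08,0],[0,0,-0.13,0],[0,0,-0.14,0],[0,0,-0.14,0]]]'
```

```text
time: 8.2
eef_pos: [0.4811, 0.0973, 0.1021]
orientation: [-3.117, 0.001, 1.67]
wrist_force: [-0.9, 0.0, 0.3]
gripper_width: 0.0001
grip_force: 0.0
time: 8.6
eef_pos: [0.482, 0.0976, 0.0355]
orientation: [-3.119, 0.0, 1.671]
wrist_force: [-0.1, 0.7, -0.2]
gripper_width: -0.0005
grip_force: 0.0
```

```bash
python3 -m inch '[[[-0.005,0,-0.01,0],[-0.005,0,-0.018,0],[-0.005,0,-0.024,0],[-0.005,0,-0.03,0],[-0.005,0,-0.032,0]]]'
```

```text
time: 9.1
eef_pos: [0.4803, 0.098, 0.0212]
orientation: [-3.123, 0.0, 1.671]
wrist_force: [-0.2, -0.0, 5.2]
gripper_width: 0.0001
grip_force: 2.4
```

```bash
python3 -m inch '[[[0,0,-0.003,0],[0,0,-0.003,0],[0,0,-0.003,0]]]'; python3 -m inch '[[[0,0,0.03,0],[0,0,0.06,0],[0,0,0.1,0],[0,0,0.1,0]]]'
```

```text
time: 9.4
eef_pos: [0.4804, 0.098, 0.0208]
orientation: [-3.124, 0.0, 1.671]
wrist_force: [-3.8, -0.9, 18.2]
gripper_width: 0.0002
grip_force: 9.3
time: 9.8
eef_pos: [0.4811, 0.0982, 0.0714]
orientation: [-3.126, -0.0, 1.671]
wrist_force: [0.5, 1.1, -0.4]
gripper_width: -0.0001
grip_force: 0.0
```

```bash
python3 -m inch '[[[-0.046,-0.1,0,0],[-0.046,-0.196,0,0],[-0.046,-0.196,-0.03,0],[-0.046,-0.196,-0.06,0],[-0.046,-0.196,-0.06,0]]]'; python3 -m inch '[[[0,0,-0.01,0],[0,0,-0.018,0],[0,0,-0.024,0],[0,0,-0.028,0],[0,0,-0.03,0]]]'
```

```text
time: 10.3
eef_pos: [0.4551, -0.0006, 0.0375]
orientation: [-3.119, -0.0, 1.67]
wrist_force: [0.3, -0.0, -0.1]
gripper_width: -0.0001
grip_force: 0.0
time: 10.8
eef_pos: [0.4563, 0.0002, 0.0242]
orientation: [-3.121, -0.0, 1.671]
wrist_force: [-4.3, 0.3, 8.8]
gripper_width: -0.0002
grip_force: 5.0
```

```bash
python3 -m inch '[[[0,0,-0.003,0],[0,0,-0.005,0],[0,0,-0.005,0]]]'; python3 -m inch '[[[0,0,0.06,0],[0,0,0.16,0],[0,0,0.26,0],[0,0,0.36,0],[0,0,0.36,0]]]'; python3 -m inch '[[[-0.1,-0.2,0,0],[-0.1,-0.2,0,0],[-0.1,-0.2,0,0]]]'; python3 - <<'E'
from h import *
im=get_image("wrist");sc=get_image("scene");sd=get_image("side")
z=lambda a:cv2.resize(a,(400,300),interpolation=2)
cv2.imwrite("pics/f.png",np.vstack([np.hstack([z(im),z(sc)]),np.hstack([z(sd[145:265,240:400]),z(sc[160:250,200:320])])])[:,:,::-1])
E
```

```text
time: 11.1
eef_pos: [0.4566, 0.0002, 0.0236]
orientation: [-3.123, -0.0, 1.671]
wrist_force: [-9.6, 0.4, 29.6]
gripper_width: -0.0003
grip_force: 15.4
time: 11.6
eef_pos: [0.4602, -0.0, 0.2081]
orientation: [-3.133, 0.001, 1.671]
wrist_force: [1.2, 0.4, 0.4]
gripper_width: 0.0001
grip_force: 0.0
time: 11.9
eef_pos: [0.405, -0.1026, 0.2019]
orientation: [-3.122, 0.001, 1.669]
wrist_force: [0.6, 1.4, -0.2]
gripper_width: 0.0003
grip_force: 0.0
```

View pics/f.png

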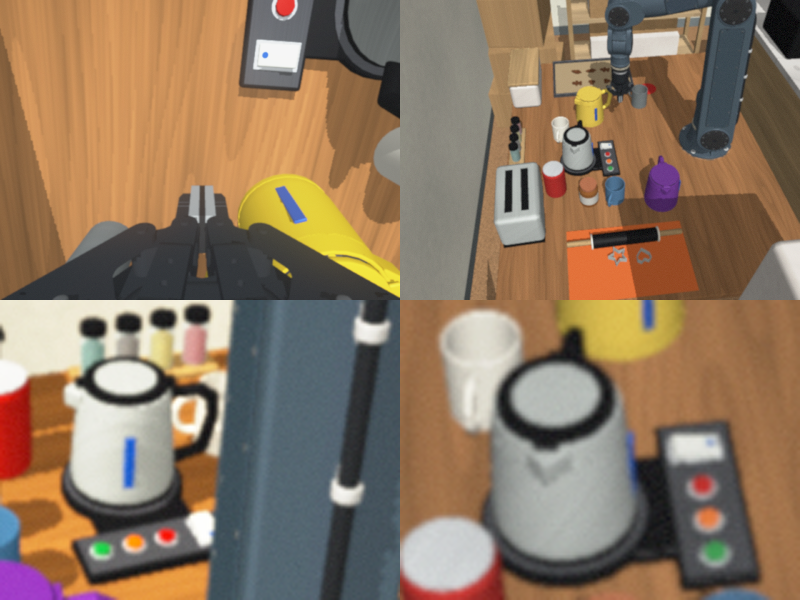

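The lid is shut, the keys are up, and the rocker stopped hard at z = 23.6 mm under 30 N. The arm is clear and the bystanders are in place, so I'm handing in.

```bash
python3 -m inch '[[[0,0,0.04,0],[0,0,0.04,0],[0,0,0.04,0]]]'; python3 -c "
from plant import *
print(job_done())"
```

```text
time: 12.35
eef_pos: [0.4076, -0.0993, 0.2217]
orientation: [-3.123, 0.0, 1.672]
wrist_force: [-0.0, 0.2, 0.1]
gripper_width: -0.0003
grip_force: 0.0
the job is handed in; nothing more can be done
None
```

I pushed the lid shut, pressed and released the orange key and pressed the rocker to its stop, then handed the job in at about 12 s; the hand-in gave no verdict, so success rests on my final pictures and force readings.

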